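# Load the shaker tray, slide it across and scan it in

### The arm

A 6-joint arm with a two-finger parallel gripper is mounted at the origin on the work surface. World frame = base frame: x ahead of the robot, y to its left, z up, the work surface at z = 0. Lengths are in m, angles in rad, forces in N, time in s.
With the tool pointing down it reaches from about 0.275 to 0.875 m from the base axis. Payload 12.5 kg.
Tool frame: the origin (TCP) lies on the centre line of the jaws, within the pads' length; the fingertips stand r.finger_overhang ahead of it and the grasp point (between the pads) lies 3 mm ahead of it (r.finger_overhang is the distance from the TCP to the fingertips, in m); z points along the fingers, y is the direction in which the jaws open and shut (so a half turn about z gives the same grasp; the last joint's range is limited). The gripper opens to 85 mm and grips with 20 to 120 N. Pads are 22 mm wide; open, the fingers measure 114 mm over their backs; the gripper's body (76 mm by 85 mm) begins 54 mm behind the grasp point. The pads swing forward as they close: fully open they stand 13 mm farther back than shut.
Start: joints at [-1.432, 0.351, 1.652, -0, 1.139, -0.085], TCP at [0.122, -0.536, 0.253] pointing down, gripper open.
Joint ranges: [-2.75, 2.75], [-0.79, 2.1], [0.01, 2.65], [-1.57, 4.71], [0.07, 3.14], [-2.87, 2.87]. Speed limits (rad/s): [2.22, 2.22, 2.79, 3.14, 3.14, 3.14].

### API

Orientations are given as a unit quaternion [x, y, z, w].
In Python, from cell import r, optics gives the robot as it stands. The module is installed in compiled form; this text tells all that it offers. Calls block until the motion is done:
- r.move_to(position, orientation): joint-space move of the TCP to a pose.
- r.move_linear(position, rot=None, vel=0.15): straight line of the TCP; rot=None keeps the orientation; vel is the mean speed in m/s.
- r.set_joints(angles): joint-space move.
- r.set_gripper(opening, squeeze=None): opening from 0.0 (shut) to 1.0 (fully open); squeeze is the grip in N (None keeps the last); returns when the fingers have stopped.
- r.sleep(seconds).
- r.inverse_kinematics(position, orientation): joint angles nearest the present ones, or None.
- optics.get_image(name): name is "side" or "top" or "wrist"; returns a dict with "pixels" (420x560x3 uint8, red, green, blue), "depth" (420x560 float32, m along the optical axis (not along the pixel's ray), 0 where there is no reading), "fx", "fy", "cx", "cy" (pixels), "camera_from_world" (4x4, takes a point from world to camera coordinates); the wrist camera has in their place "mount" (4x4, takes a point from camera to tool coordinates, whose origin is the TCP and whose axes are the flange's). Camera axes: x right, y down, z forward; pixel columns grow to the right and rows downward; lengths in m; the calibration is good to about 2 mm. A picture is of the moment at which its call begins: read the wrist's pose just before it.
A pose or a line that the arm cannot do raises r.PlanningError and nothing moves.
- r.hand_in(): hands the job in, once; it reports no verdict.
Readings, each from a call of its own:
- r.current_t(): time.
- r.current_q(): joint angles.
- r.current_qvel(): joint speeds.
- r.current_effort(): joint torques, N m.
- r.current_tool_pos(): TCP position.
- r.current_ee_rot(): TCP orientation.
- r.current_contact_force(): force on the tool from outside, world axes, zero at the start.
- r.current_torque(): the same for the moment, N m.
- r.current_opening(): opening from 0.0 (shut) to 1.0 (fully open).
Only numpy, scipy, OpenCV 4.12 (cv2) and the standard library are available. Lean on these libraries where they do the work, as an engineer would, in place of code of your own. Each camera call takes 0.05 s, during which the arm holds its last target.

### The job

Set the amber jar that was left on the shaker platform upright on the bench, out of the way, and stand every squat media bottle on the bench upright in the white tray while the tray is on its steel stand; then slide the loaded tray across the gap until it sits squarely, wholly and about centred on the shaker platform, keeping it level and never lifting it or letting it dip into the gap. Next take the hand scanner, point its window squarely at the barcode card on the shaker's sloping panel from about a hand's breadth (80 mm) away, hold it steady there for two seconds, and lay it back on its rest the way it lay before. Last, press the start button on the shaker's front fully in and let it go, and leave everything else on the bench where it is.

Things in the scene. Friction and masses are not known exactly. Their poses are not given: they have to be found in the camera images.
- tray: White open tray, 160 (its x) x 180 (its y) x 28 mm high, walls and floor 5 mm thick, 0.45 kg, standing on the steel stand at the start. The point is the centre of its underside; z up. Slides on its flat underside.
- stand_top (a point): Fixed steel transfer stand, top plate 200 (x) x 230 (y) mm, 70.5 mm above the bench. The point is the centre of its top; z up.
- platform (a point): Centre of the top of the fixed shaker platform: flat, no rim, 200 (x) x 230 (y) mm, 69 mm above the bench (1.5 mm below the stand top). It stands beside the stand at +y or -y of it, in line along y, axes parallel, with an open gap of 45 to 60 mm. From 100 mm to its +x the shaker's console rises, 200 mm wide, highest edge about 125 mm above the bench.
- label (a point): White barcode card, 42 x 56 mm, on the shaker's sloping panel. The point is its centre; its z axis is the card's outward normal, 30 degrees from upright, leaning towards the platform's -x side; its y axis is the platform's y.
- bottle1_mid (a point): Squat rectangular media bottle, clear body 60 (its x) x 40 (its y) x 40 mm high with a white cap of 32 mm diameter on top, 53 mm high in all, 0.12 kg (varies). The point is the centre of the clear body, 20 mm above its underside; z up. Up to two of the four may be absent (None).
- bottle2_mid (a point): Squat rectangular media bottle, clear body 60 (its x) x 40 (its y) x 40 mm high with a white cap of 32 mm diameter on top, 53 mm high in all, 0.12 kg (varies). The point is the centre of the clear body, 20 mm above its underside; z up. Up to two of the four may be absent (None).
- bottle3_mid (a point): Squat rectangular media bottle, clear body 60 (its x) x 40 (its y) x 40 mm high with a white cap of 32 mm diameter on top, 53 mm high in all, 0.12 kg (varies). The point is the centre of the clear body, 20 mm above its underside; z up. Up to two of the four may be absent (None).
- bottle4_mid (a point): Squat rectangular media bottle, clear body 60 (its x) x 40 (its y) x 40 mm high with a white cap of 32 mm diameter on top, 53 mm high in all, 0.12 kg (varies). The point is the centre of the clear body, 20 mm above its underside; z up. Up to two of the four may be absent (None).
- bottle1: The same bottle as a body; origin at the centre of its underside.
- bottle2: The same bottle as a body; origin at the centre of its underside.
- bottle3: The same bottle as a body; origin at the centre of its underside.
- bottle4: The same bottle as a body; origin at the centre of its underside.
- scanner_mid (a point): Hand scanner, 0.16 kg, lying level: grey bar handle 30 mm wide (its y), 28 mm high, 130 mm long (its x), white head at the +x end. The point is on the handle's centre line, half-way up, a good grip from above across y; the handle runs from 67 mm behind it to 63 mm ahead; on the rest, 86 mm of the handle is free beneath, about centred here. z up.
- scanner: The same scanner as a body; origin 10 mm ahead (+x) of the grip point and 14 mm below it, on the handle's underside.
- window (a point): The scanner's window, on the lower front of its head: 94.5 mm ahead (+x) of scanner_mid and 19.7 mm below it. The scanner looks along this point's -z axis: 30 degrees from straight down, leaning ahead to the scanner's +x, when the handle is level. It looks squarely at the card when its -z axis meets the card's centre along the card's normal.
- rest: Fixed black scanner rest, base 140 x 64 mm, origin on the bench. Two cross saddles, 14 mm along x, 64 mm wide, tops 50 mm above the bench, with 6 mm lips at their ends, 60 mm behind and 40 mm ahead (x) of the origin. The put-away scanner points along the rest's x, its grip point 10 mm behind the origin and 64 mm above the bench, its head hanging off the +x end.
- flask: Bystander: tall glass bottle with blue cap, 76 mm diameter, 170 mm high; origin at the centre of its underside.
- beaker: Bystander: glass beaker, 72 mm diameter, 85 mm high; origin at the centre of its underside.
- dishes: Bystander: stack of round dishes, 88 mm diameter, 44 mm high; origin at the centre of its underside.
- tipbox: Bystander: grey box 120 x 80 x 60 mm high; origin at the centre of its underside.
- vial: Bystander: small glass jar with black cap, 40 mm diameter, 55 mm high; origin at the centre of its underside.
- jar_mid (a point): Amber jar with a white lid, 50 mm diameter, 75 mm high, 0.2 kg, standing on the shaker platform at the start. The point is on its axis, 35 mm above its underside; z up.
- start (a joint): Start push button, grey, round, 30 mm across, pressed straight down from above; 0 is out, 0.006 m is fully in (about 4 N); it springs back. It is on a white box at the shaker's front.
- start_top (a point): Centre of the start button's top face (it moves with the button); 128 mm to the -x side of the platform's centre and 75 mm above the bench. The black ring around it is 46 mm across, 10 mm lower.
Things that resemble listed ones, but are neither listed nor needed, are in the scene too. What is shaped like the scanner but blue or red is not meant. What is shaped like the part that bears jar_mid but blue or turquoise is not meant.

How it is judged:
On the way, in this order (a step that is already met when the one before it is completed fails the run):
1. the jar stands on the bench and every bottle stands upright in the tray, let go, with the tray still on its stand (x of bottle1_mid in the frame of tray between -0.068 and 0.068 m and y of bottle1_mid in the frame of tray between -0.078 and 0.078 m and z of bottle1_mid in the frame of tray between 0.015 and 0.035 m and angle between each of bottle1_mid, bottle2_mid, bottle3_mid, bottle4_mid, jar_mid's own z axis and vertical below 0.2 rad and x of bottle2_mid in the frame of tray between -0.068 and 0.068 m and y of bottle2_mid in the frame of tray between -0.078 and 0.078 m and z of bottle2_mid in the frame of tray between 0.015 and 0.035 m and x of bottle3_mid in the frame of tray between -0.068 and 0.068 m and y of bottle3_mid in the frame of tray between -0.078 and 0.078 m and z of bottle3_mid in the frame of tray between 0.015 and 0.035 m and x of bottle4_mid in the frame of tray between -0.068 and 0.068 m and y of bottle4_mid in the frame of tray between -0.078 and 0.078 m and z of bottle4_mid in the frame of tray between 0.015 and 0.035 m and height (world z) of jar_mid between 0.02 and 0.05 m and x of tray in the frame of stand_top between -0.05 and 0.05 m and y of tray in the frame of stand_top between -0.05 and 0.05 m and contact force between the fingers and bottle1 below 0.1 N and contact force between the fingers and bottle2 below 0.1 N and contact force between the fingers and bottle3 below 0.1 N and contact force between the fingers and bottle4 below 0.1 N), for 0.3 s.
2. the tray with its bottles is level and wholly on the shaker platform (x of bottle1_mid in the frame of tray between -0.068 and 0.068 m and y of bottle1_mid in the frame of tray between -0.078 and 0.078 m and z of bottle1_mid in the frame of tray between 0.015 and 0.035 m and angle between each of bottle1_mid, bottle2_mid, bottle3_mid, bottle4_mid's own z axis and vertical below 0.2 rad and x of bottle2_mid in the frame of tray between -0.068 and 0.068 m and y of bottle2_mid in the frame of tray between -0.078 and 0.078 m and z of bottle2_mid in the frame of tray between 0.015 and 0.035 m and x of bottle3_mid in the frame of tray between -0.068 and 0.068 m and y of bottle3_mid in the frame of tray between -0.078 and 0.078 m and z of bottle3_mid in the frame of tray between 0.015 and 0.035 m and x of bottle4_mid in the frame of tray between -0.068 and 0.068 m and y of bottle4_mid in the frame of tray between -0.078 and 0.078 m and z of bottle4_mid in the frame of tray between 0.015 and 0.035 m and x of tray in the frame of platform between -0.025 and 0.025 m and y of tray in the frame of platform between -0.03 and 0.03 m and z of tray in the frame of platform between -0.006 and 0.006 m and angle between the x axis of tray and the x axis of platform, either way round below 0.15 rad and angle between tray's own z axis and vertical below 0.05 rad and linear speed of each of tray, bottle1, bottle2, bottle3, bottle4 below 0.02 m/s), for 0.3 s.
3. the scanner is held still, its window 40 to 130 mm from the barcode card, looking squarely at it, for 1.2 s (x of label in the frame of window between -0.02 and 0.02 m and y of label in the frame of window between -0.02 and 0.02 m and z of label in the frame of window between -0.13 and -0.04 m and angle between the z axis of window and the z axis of label, either way round below 0.26 rad and linear speed of scanner below 0.03 m/s and angular speed of scanner below 0.25 rad/s), for 1.2 s.
4. the start button is pressed in (value of joint start above 0.0045 m), for 0.05 s.
At the end, for the whole second after the job is handed in: The jar is upright on the bench; every bottle present is upright in the tray; the tray is level, within 25 mm (x) and 30 mm (y) of the platform centre and 0.15 rad of square; the scanner lies released and level on its rest, within 22 mm of its place and 0.25 rad, head over the same end; button out (x of bottle1_mid in the frame of tray between -0.068 and 0.068 m and y of bottle1_mid in the frame of tray between -0.078 and 0.078 m and z of bottle1_mid in the frame of tray between 0.015 and 0.035 m and angle between each of bottle1_mid, bottle2_mid, bottle3_mid, bottle4_mid, jar_mid's own z axis and vertical below 0.2 rad and x of bottle2_mid in the frame of tray between -0.068 and 0.068 m and y of bottle2_mid in the frame of tray between -0.078 and 0.078 m and z of bottle2_mid in the frame of tray between 0.015 and 0.035 m and x of bottle3_mid in the frame of tray between -0.068 and 0.068 m and y of bottle3_mid in the frame of tray between -0.078 and 0.078 m and z of bottle3_mid in the frame of tray between 0.015 and 0.035 m and x of bottle4_mid in the frame of tray between -0.068 and 0.068 m and y of bottle4_mid in the frame of tray between -0.078 and 0.078 m and z of bottle4_mid in the frame of tray between 0.015 and 0.035 m and x of tray in the frame of platform between -0.025 and 0.025 m and y of tray in the frame of platform between -0.03 and 0.03 m and z of tray in the frame of platform between -0.006 and 0.006 m and angle between the x axis of tray and the x axis of platform, either way round below 0.15 rad and angle between tray's own z axis and vertical below 0.05 rad and y of scanner_mid in the frame of rest between -0.022 and 0.022 m and x of window in the frame of rest above 0.04 m and x of scanner_mid in the frame of rest between -0.032 and 0.012 m and z of scanner_mid in the frame of rest between 0.056 and 0.072 m and angle between the x axis of scanner_mid and the x axis of rest, either way round below 0.25 rad and angle between scanner_mid's own z axis and vertical below 0.15 rad and linear speed of scanner below 0.02 m/s and height (world z) of jar_mid between 0.02 and 0.05 m and value of joint start below 0.002 m and contact force between the fingers and scanner below 0.1 N and contact force between the fingers and tray below 0.1 N and contact force between the fingers and bottle1 below 0.1 N and contact force between the fingers and bottle2 below 0.1 N and contact force between the fingers and bottle3 below 0.1 N and contact force between the fingers and bottle4 below 0.1 N); the robot touches nothing.
It fails at once if the tray dips or tilts by more than 0.12 rad (angle between tray's own z axis and vertical above 0.12 rad or height (world z) of tray below 0.06 m).
It fails at once if the tray is lifted more than 14 mm off the stand's height (height (world z) of tray above 0.085 m).
It fails at once if a bystander is knocked over or shoved more than 60 mm (distance of any of flask, beaker, dishes, tipbox, vial from where it was at the start of the episode above 0.06 m or angle between any of flask, beaker, dishes, tipbox, vial's own z axis and vertical above 0.6 rad).
Of bottle1, bottle2, bottle3, bottle4 only 2 to 4 are there at a start; the rules pass over those that are not, and their reading is None.
At some moment in a run one of bottle1, bottle2, bottle3, bottle4 may be knocked a few centimetres aside while the robot is not near it.
It also fails if it takes over 210 s, if anything falls off the work surface, if the arm or the gripper's body presses on something with over 40 N, if the wrist force passes 120 N, or if a joint passes its speed limit or range.

## Working session

There is one attempt and no reset: what is moved stays moved. The work goes in short steps, each a Python script; the robot and the scene stay as the last script left them, time stands still between calls to the robot, and variables do not carry over. Pictures are saved under pics/ and viewed, and the job is handed in when it is done.

```bash
mkdir -p pics; ls; cat > h.py <<'E'
import numpy as np, cv2
from cell import r, optics
from scipy.spatial.transform import Rotation as R
def grab(n):
    if n=='wrist':
        p=np.array(r.current_tool_pos()); q=np.array(r.current_ee_rot())
    im=optics.get_image(n)
    if n=='wrist':
        T=np.eye(4);T[:3,:3]=R.from_quat(q).as_matrix();T[:3,3]=p
        im['wfc']=T@im['mount']
    else: im['wfc']=np.linalg.inv(im['camera_from_world'])
    return im
def save(im,f,crop=None,s=1):
    a=cv2.cvtColor(im['pixels'],cv2.COLOR_RGB2BGR)
    if crop: x0,y0,x1,y1=crop; a=a[y0:y1,x0:x1]
    if s!=1: a=cv2.resize(a,None,fx=s,fy=s,interpolation=cv2.INTER_CUBIC)
    cv2.imwrite(f,a)
def ray(im,u,v,z):
    d=im['wfc'][:3,:3]@np.array([(u-im['cx'])/im['fx'],(v-im['cy'])/im['fy'],1.]); o=im['wfc'][:3,3]
    return o+d*(z-o[2])/d[2]
def cloud(im):
    d=im['depth'];h,w=d.shape;u,v=np.meshgrid(np.arange(w),np.arange(h))
    P=np.stack([(u-im['cx'])/im['fx']*d,(v-im['cy'])/im['fy']*d,d],-1)
    W=P@im['wfc'][:3,:3].T+im['wfc'][:3,3]; W[d==0]=np.nan
    return W
def proj(im,p):
    c=np.linalg.inv(im['wfc'])@np.r_[p,1]
    return c[0]/c[2]*im['fx']+im['cx'],c[1]/c[2]*im['fy']+im['cy']
def down(yaw):  # jaw (tool y) direction at angle yaw+90 ; tool x at yaw
    return (R.from_euler('z',yaw)*R.from_euler('x',np.pi)).as_quat()
E
python3 - <<'E'
from h import *
print(r.current_t(), r.finger_overhang, r.current_ee_rot())
for n in ['side','top','wrist']:
    im=grab(n); save(im,f'pics/{n}0.png')
    print(n,im['fx'],im['cx'],im['cy'],im['wfc'].round(3).tolist())
    np.savez(f'{n}0.npz',**im)
print(r.current_t())
E
```

```text
pics
0.0 0.022 [ 9.93746323e-01  1.11659703e-01 -1.37232324e-05 -5.96931930e-04]
side 454.8443115863015 284.2745540319718 212.50722809188102 [[-0.999, -0.026, 0.021, 0.445], [-0.031, 0.514, -0.857, 1.115], [0.012, -0.857, -0.514, 0.773], [0.0, 0.0, 0.0, 1.0]]
top 545.8729884442689 271.27759967564805 211.9573006808791 [[0.011, -0.993, 0.118, 0.313], [-1.0, -0.013, -0.017, 0.009], [0.018, -0.117, -0.993, 1.651], [0.0, 0.0, 0.0, 1.0]]
wrist 348.60426611465334 282.5890930382635 207.76955305906841 [[0.221, -0.933, -0.285, 0.195], [-0.975, -0.212, -0.064, -0.519], [-0.001, 0.292, -0.956, 0.373], [0.0, 0.0, 0.0, 1.0]]
0.15
```

View pics/top0.png

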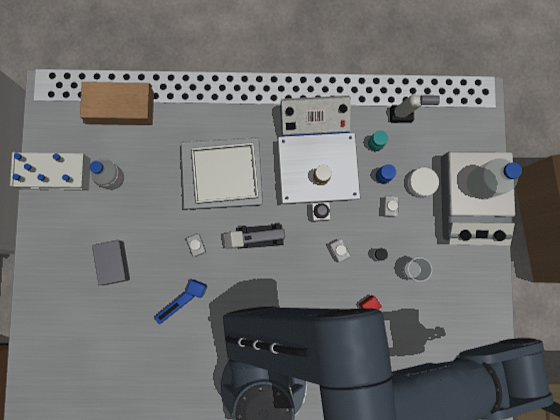

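View pics/side0.png

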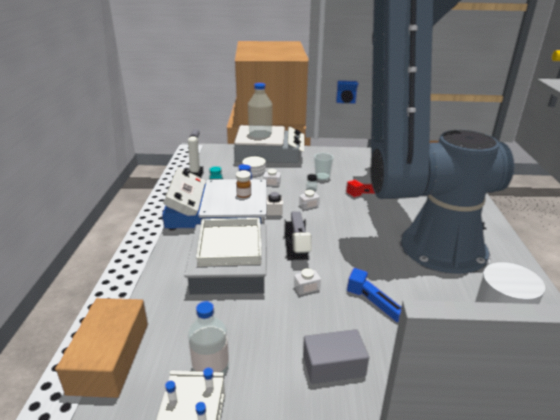

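View pics/wrist0.png

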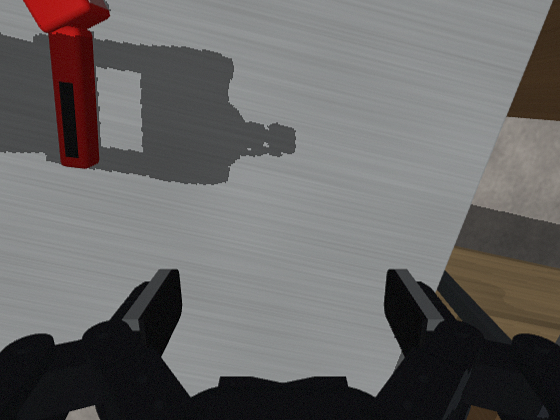

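Top view: tray on its stand (224,173), platform (318,167) on the −y side with the amber jar (322,174) on it. Bottles are at (195,244), (340,250) and (391,206). The scanner lies on its rest at (255,237) with its head at the left (+y). Decoys are the turquoise jar (378,141), the blue jar (387,174), the blue scanner (182,300) and the red scanner (370,303). Part of the bench is hidden by the arm, so a fourth bottle could be there.

```bash
python3 - <<'E'
from h import *
im=dict(np.load('top0.npz')); W=cloud(im)
save(im,'pics/top0c.png',(150,80,430,290),2.8)
for n,(u,v) in dict(tray=(224,173),plat=(300,185),jarlid=(322,174),b1=(195,242),b2=(341,250),b3=(391,204),scan=(262,236),btn=(320,210),label=(316,117),dishes=(421,182),tip=(111,262),vial=(380,254),beaker=(417,268),stand=(187,200)).items():
    print(n,W[v,u].round(3))
# scene occupancy: labels
hsv=cv2.cvtColor(im['pixels'],cv2.COLOR_RGB2HSV)
Z=W[...,2]
def fit(name,mask,z):
    n,l,s,c=cv2.connectedComponentsWithStats(mask.astype(np.uint8))
    for i in range(1,n):
        if s[i,4]<150: continue
        cs,_=cv2.findContours((l==i).astype(np.uint8),cv2.RETR_EXTERNAL,cv2.CHAIN_APPROX_NONE)
        pts=np.array([ray(im,u,v,z)[:2] for u,v in cs[0][:,0]],np.float32)
        print(name,c[i].round(0),s[i,4],[np.round(a,3) for a in cv2.minAreaRect(pts)])
yy,xx=np.mgrid[:420,:560]
fit('z65-74',(Z>.064)&(Z<.0745)&(yy<225)&(yy>100)&(xx<370)&(xx>150),.07)
fit('trayrim',(Z>.09)&(Z<.105)&(yy<225)&(yy>100)&(xx<270)&(xx>150),.0985)
E
```

```text
tray [0.612 0.123 0.074]
plat [ 0.581 -0.101  0.066]
jarlid [ 0.599 -0.156  0.151]
b1 [0.41  0.204 0.055]
b2 [ 0.392 -0.223  0.056]
b3 [ 0.53  -0.372  0.055]
scan [0.429 0.009 0.078]
btn [ 0.507 -0.159  0.075]
label [ 0.779 -0.145  0.097]
dishes [ 0.599 -0.465  0.047]
tip [0.349 0.446 0.055]
vial [ 0.382 -0.338  0.051]
beaker [ 0.343 -0.458  0.008]
stand [0.532 0.229 0.07 ]
z65-74 [318. 166.] 4209 [array([ 0.648, -0.154]), array([0.226, 0.229]), np.float64(4.052)]
z65-74 [215. 173.] 1491 [array([0.615, 0.131]), array([0.2  , 0.229]), np.float64(4.044)]
z65-74 [234. 174.] 606 [array([0.617, 0.093]), array([0.146, 0.116]), np.float64(5.348)]
z65-74 [208. 181.] 200 [array([0.583, 0.172]), array([0.097, 0.057]), np.float64(11.149)]
trayrim [211. 164.] 285 [array([0.611, 0.12 ]), array([0.161, 0.18 ]), np.float64(6.207)]
trayrim [246. 186.] 154 [array([0.575, 0.052]), array([0.088, 0.173]), np.float64(54.75)]
```

View pics/top0c.png

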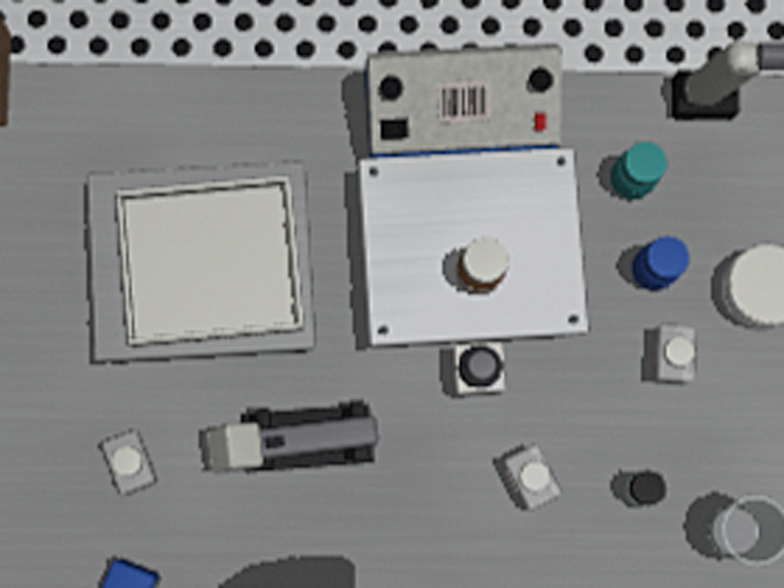

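```bash
python3 - <<'E'
from h import *
for i,(p) in enumerate([(0.46,-0.22,0.42),(0.46,0.10,0.42)]):
    r.move_to(p,down(0.0)); 
    print(r.current_t(),np.round(r.current_tool_pos(),3),np.round(r.current_q(),2))
    im=grab('wrist'); np.savez(f'w{i+1}.npz',**im); save(im,f'pics/w{i+1}.png')
im=grab('top'); np.savez('top1.npz',**im); save(im,'pics/top1.png')
E
```

```text
1.9417 [ 0.46  -0.221  0.42 ] [-0.54  0.15  1.5  -0.    1.49  1.03]
3.2083 [0.46  0.099 0.42 ] [ 0.11  0.08  1.59 -0.    1.48  1.69]
```

View pics/w1.png

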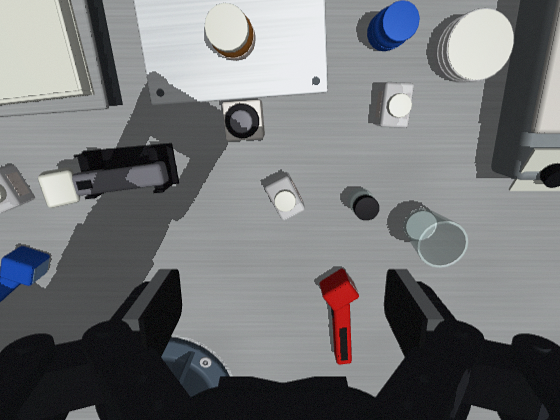

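View pics/w2.png

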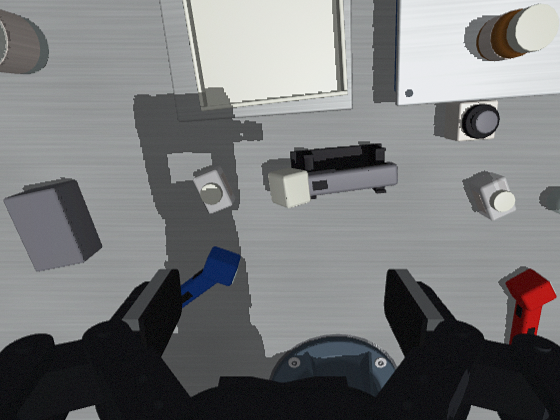

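View pics/top1.png

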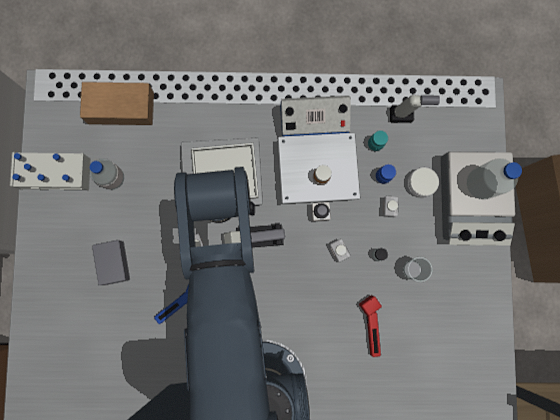

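Only three bottles exist: b1 at w2 (212,190), b2 at w1 (284,195) and b3 at w1 (396,104). The amber jar is at w1 (230,32), brown with a white lid. The blue jar (393,25) and the turquoise jar don't match, and the grey scanner (110,180) on its black rest is the one meant. Next I measure precise poses.

```bash
cat > meas.py <<'E'
from h import *
def bottle(im,approx,verbose=True):
    W=cloud(im);d=np.hypot(W[...,0]-approx[0],W[...,1]-approx[1])<.06
    zo=approx[2] if len(approx)>2 else 0.
    Z=W[...,2]-zo
    out={}
    m=d&(Z>.046)&(Z<.062); cap=np.array([np.nanmedian(W[m][:,0]),np.nanmedian(W[m][:,1])])
    cs,_=cv2.findContours(m.astype(np.uint8),cv2.RETR_EXTERNAL,cv2.CHAIN_APPROX_NONE)
    c=max(cs,key=cv2.contourArea); (u,v),rad=cv2.minEnclosingCircle(c)
    m2=d&(Z>.028)&(Z<.062)
    P=W[m2&(Z<.046)][:,:2].astype(np.float32)
    rect=cv2.minAreaRect(P)
    body=W[m2][:,:2].astype(np.float32); r2=cv2.minAreaRect(body)
    (w,h),a=rect[1],rect[2]
    if w<h: a+=90
    (w,h),a2=r2[1],r2[2]
    if w<h: a2+=90
    if verbose: print('capmed',cap.round(4),'capz',np.nanmedian(W[m][:,2]).round(3),'capcirc',ray(im,u,v,zo+.053)[:2].round(4),'top',np.round(rect[0],4),np.round(rect[1],3),round(a,1),'all',np.round(r2[0],4),np.round(r2[1],3),round(a2,1),'n',m.sum(),len(P))
E
python3 - <<'E'
from meas import *
w1=dict(np.load('w1.npz'));w2=dict(np.load('w2.npz'));t=dict(np.load('top0.npz'))
for n,a,ims in [('b1',(.41,.204),[w2,t]),('b2',(.392,-.223),[w1,w2,t]),('b3',(.53,-.372),[w1,t])]:
    for im in ims: print(n); bottle(im,a)
save(w2,'pics/w2c1.png',(170,140,420,220),3)
E
```

```text
b1
capmed [0.4077 0.2043] capz 0.052 capcirc [0.4079 0.2039] top [0.4068 0.2044] [0.06 0.04] 22.7 all [0.4068 0.2044] [0.06 0.04] 22.7 n 373 720
b1
capmed [0.4046 0.2041] capz 0.053 capcirc [0.4076 0.2044] top [0.4053 0.2044] [0.06 0.04] 21.3 all [0.4053 0.2044] [0.06 0.04] 21.3 n 102 176
b2
capmed [ 0.3966 -0.2222] capz 0.052 capcirc [ 0.3967 -0.2222] top [ 0.3954 -0.2225] [0.06  0.041] 27.7 all [ 0.3954 -0.2225] [0.06  0.041] 27.7 n 366 692
b2
capmed [ 0.3958 -0.2203] capz 0.052 capcirc [ 0.3976 -0.2186] top [ 0.3951 -0.2209] [0.06 0.04] 27.2 all [ 0.3951 -0.2209] [0.06 0.04] 27.2 n 392 777
b2
capmed [ 0.3926 -0.2222] capz 0.052 capcirc [ 0.3934 -0.2216] top [ 0.3946 -0.2224] [0.058 0.042] 27.0 all [ 0.3946 -0.2224] [0.058 0.042] 27.0 n 88 191
b3
capmed [ 0.5289 -0.3759] capz 0.052 capcirc [ 0.5293 -0.3758] top [ 0.529  -0.3767] [0.041 0.06 ] 177.7 all [ 0.529  -0.3767] [0.041 0.06 ] 177.7 n 467 889
b3
capmed [ 0.528  -0.3763] capz 0.052 capcirc [ 0.5289 -0.3751] top [ 0.5283 -0.3763] [0.042 0.06 ] 177.7 all [ 0.5283 -0.3763] [0.042 0.06 ] 177.7 n 89 185
```

View pics/w2c1.png

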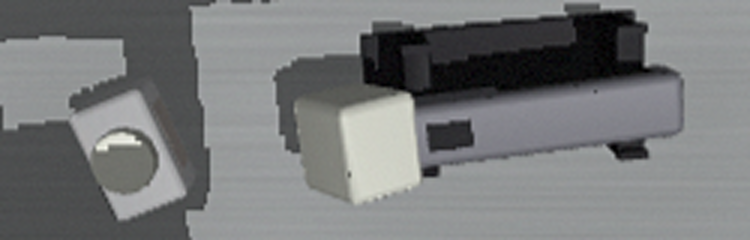

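```bash
python3 - <<'E'
from meas import *
w1=dict(np.load('w1.npz'));w2=dict(np.load('w2.npz'));t=dict(np.load('top0.npz'))
def rc(P):
    q=cv2.minAreaRect(P[:,:2].astype(np.float32)); return np.round(q[0],4),np.round(q[1],4),round(q[2],2)
for n,im in [('w1',w1),('w2',w2),('t',t)]:
    W=cloud(im);Z=W[...,2];X=W[...,0];Y=W[...,1]
    m=(abs(X-.43)<.06)&(Y>-.09)&(Y<.12)&(Z>.066)
    P=W[m];print(n,'scan',rc(P),np.nanpercentile(P[:,2],[1,50,99]).round(3))
    hsv=cv2.cvtColor(im['pixels'],cv2.COLOR_RGB2HSV)
    hd=m&(hsv[...,2]>170); hn=m&(hsv[...,2]<165)&(Z>.072)
    if hn.sum()>20: print('  handle',rc(W[hn]),'head',rc(W[hd]) if hd.sum()>10 else None, hd.sum())
    m=(abs(X-.43)<.06)&(Y>-.09)&(Y<.12)&(Z<.06)&(Z>.006)&(hsv[...,2]<60)
    if m.sum()>20: print('  rest',rc(W[m]))
    m=(abs(X-.6)<.06)&(abs(Y+.16)<.06)&(Z>.135)
    if m.sum()>20: print('  jar lid',rc(W[m]),np.nanmedian(W[m][:,2]))
    m=(abs(X-.507)<.03)&(abs(Y+.16)<.03)&(Z>.070)&(Z<.08)
    if m.sum()>20: print('  btn',rc(W[m]),np.nanmedian(W[m][:,2]))
    m=(X<.76)&(abs(Y+.15)<.14)&(Z>.062)&(Z<.073)&(X>.525)
    if m.sum()>20: print('  plat',rc(W[m]),np.nanmedian(W[m][:,2]))
    # label
    m=(abs(X-.79)<.06)&(abs(Y+.15)<.12)&(Z>.075)
    if m.sum()>20: 
        P=W[m];print('  console',P.min(0).round(3),P.max(0).round(3))
im=t;W=cloud(im);save(im,'pics/lab.png',(275,90,360,140),8)
E
```

```text
w1 scan (array([0.4301, 0.026 ]), array([0.0459, 0.1666]), 7.83) [0.068 0.077 0.095]
  handle (array([0.4305, 0.0233]), array([0.0459, 0.1606]), 7.83) head (array([0.4219, 0.0812]), array([0.0432, 0.0336]), 7.14) 1006
  rest (array([0.4372, 0.0093]), array([0.0643, 0.1328]), 5.11)
  jar lid (array([ 0.6072, -0.1617]), array([0.044 , 0.0443]), 10.39) 0.1431247556780737
  btn (array([ 0.5093, -0.1649]), array([0.0275, 0.028 ]), 89.41) 0.07399132587659224
  plat (array([ 0.5879, -0.1586]), array([0.2365, 0.1248]), 89.98) 0.06812987378113122
w2 scan (array([0.4428, 0.0314]), array([0.0835, 0.1743]), 2.68) [0.073 0.467 0.489]
  handle (array([0.451 , 0.0315]), array([0.084 , 0.1692]), 8.62) head (array([0.4216, 0.0814]), array([0.043 , 0.0327]), 6.78) 732
  rest (array([0.4366, 0.0178]), array([0.0636, 0.1336]), 5.09)
  jar lid (array([ 0.6068, -0.161 ]), array([0.0447, 0.0442]), 81.03) 0.14294864958601705
  btn (array([ 0.5092, -0.1639]), array([0.0282, 0.0283]), 52.23) 0.07364561719440779
  plat (array([ 0.5884, -0.1481]), array([0.2179, 0.1251]), 89.74) 0.06801705862829902
t scan (array([0.4285, 0.0294]), array([0.0455, 0.1704]), 8.3) [0.068 0.079 0.098]
  handle (array([0.4285, 0.029 ]), array([0.0455, 0.1696]), 8.3) head (array([0.4186, 0.0821]), array([0.0375, 0.0275]), 8.23) 52
  rest (array([0.435 , 0.0179]), array([0.0641, 0.136 ]), 4.8)
  jar lid (array([ 0.6061, -0.1604]), array([0.0436, 0.0426]), 71.39) 0.14430258341456081
  btn (array([ 0.5122, -0.1603]), array([0.0522, 0.0324]), 6.04) 0.07432392794401477
  plat (array([ 0.6442, -0.1546]), array([0.2384, 0.2316]), 3.28) 0.06806651262093055
  console [ 0.731 -0.251  0.075] [ 0.848 -0.041  0.13 ]
```

View pics/lab.png

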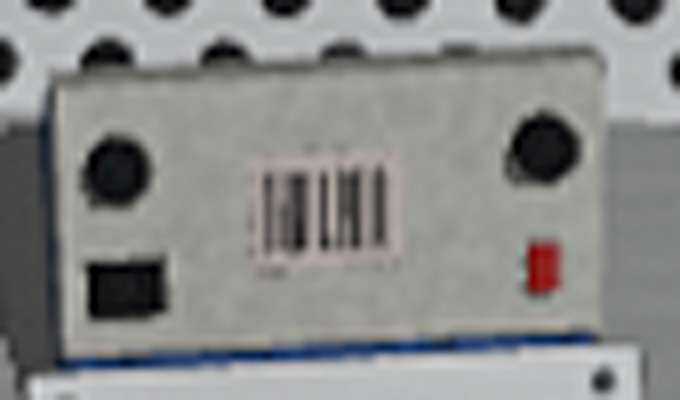

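Jar, bottles, stand, platform and button all agree across views (heights 0.144, 0.053, 0.070, 0.068 and 0.074). The stand is at (0.615, 0.131) with yaw 4°, and the platform is near (0.636, −0.154). I confirm the jar in one enlarged crop, then move it.

```bash
cat > act.py <<'E'
from meas import *
def pick(x,y,yaw,ztcp,hover,squeeze=30,open_=1.0):
    r.set_gripper(open_)
    r.move_to((x,y,hover),down(yaw)); r.move_linear((x,y,ztcp),vel=.12)
    r.set_gripper(0.0,squeeze)
    print('gripped opening mm',round(r.current_opening()*85,1),'t',round(r.current_t(),1))
    r.move_linear((x,y,hover),vel=.15)
def place(x,y,yaw,ztcp,hover,rel):
    r.move_to((x,y,hover),down(yaw)); r.move_linear((x,y,ztcp),vel=.08)
    print('pos',np.round(r.current_tool_pos(),4),'F',np.round(r.current_contact_force(),1))
    r.set_gripper(rel); r.sleep(.15)
    r.move_linear((x,y,hover),vel=.15)
    print('t',round(r.current_t(),1))
E
python3 - <<'E'
from h import *
w1=dict(np.load('w1.npz'));w2=dict(np.load('w2.npz'))
a=cv2.cvtColor(w1['pixels'],cv2.COLOR_RGB2BGR)[0:70,190:430]
cv2.imwrite('pics/jarcrop.png',cv2.resize(a,None,fx=3.3,fy=3.3))
E
```

```text
(no output)
```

View pics/jarcrop.png

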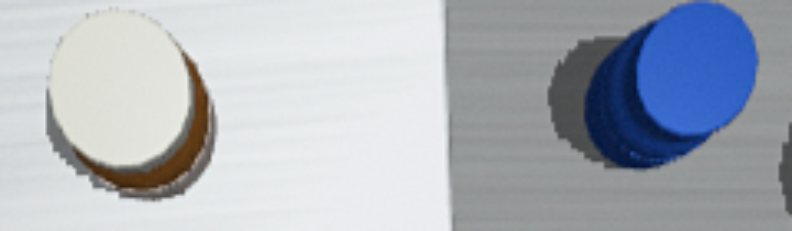

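The crop shows the amber jar with its white lid on the platform (left); the blue jar on the bench (right) is the decoy.

```bash
python3 - <<'E'
from act import *
yaw=np.radians(4)
pick(.607,-.161,yaw,.108,.25,squeeze=30)
place(.315,-.12,0.0,.0395,.25,1.0)
print(np.round(r.current_q(),2))
r.move_to((.36,-.05,.36),down(0)); im=grab('wrist'); save(im,'pics/w3.png'); np.savez('w3.npz',**im)
im=grab('top'); save(im,'pics/top2.png')
E
```

```text
gripped opening mm 49.0 t 6.6
pos [ 0.3151 -0.12    0.0396] F [-1.   0.3  0.2]
t 13.8
[-0.5  -0.05  2.14 -0.    1.05  1.07]
```

View pics/w3.png

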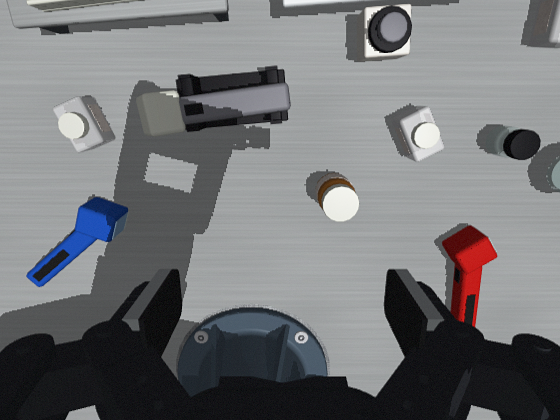

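View pics/top2.png

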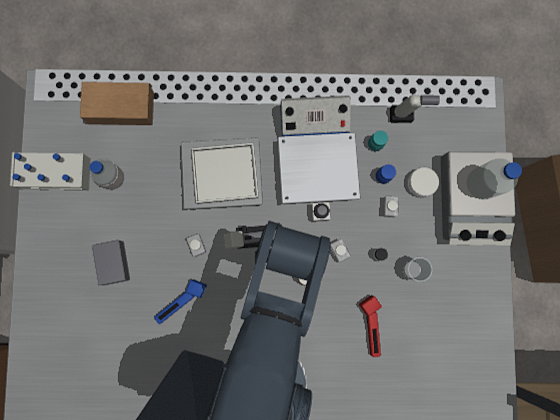

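Jar is upright on the bench at (338,203) and the platform is empty. Bottles next; I re-measure each from close just before gripping.

```bash
cat >> act.py <<'E'
TC=np.array([.611,.120]); TY=np.radians(6.2)
def look(a):
    r.move_to((a[0]-.08,a[1],.28),down(0)); im=grab('wrist')
    W=cloud(im);Z=W[...,2];m=(np.hypot(W[...,0]-a[0],W[...,1]-a[1])<.075)&(Z>.030)&(Z<.047)
    n,l,s,c=cv2.connectedComponentsWithStats(m.astype(np.uint8)); i=1+np.argmax(s[1:,4])
    q=cv2.minAreaRect(W[l==i][:,:2].astype(np.float32)); (w,h),ang=q[1],q[2]
    if w<h: ang+=90
    ang=(ang+90)%180-90
    print('rect',np.round(q[0],4),np.round(q[1],4),round(ang,1)); return im,np.array(q[0]),np.radians(ang)
def bottle_to(a,tx,ty):
    im,c,yaw=look(a)
    if np.linalg.norm(c-np.array(a))>.006: print('moved?')
    pick(c[0],c[1],yaw,.030,.22,squeeze=30)
    o=r.current_opening()*85
    if not 36<o<45: print('BAD GRIP');return False
    p=TC+R.from_euler('z',TY).as_matrix()[:2,:2]@np.array([tx,ty])
    place(p[0],p[1],TY,.1065,.22,min(1,(o+14)/85))
E
python3 - <<'E'
from act import *
bottle_to((.4065,.2044),-.037,.040)
im=grab('wrist');save(im,'pics/w4.png')
E
```

```text
rect [0.4061 0.2049] [0.0601 0.0403] 22.0
gripped opening mm 39.1 t 18.5
pos [0.5702 0.1558 0.107 ] F [-0.5 -0.3 -1.2]
t 23.6
```

View pics/w4.png

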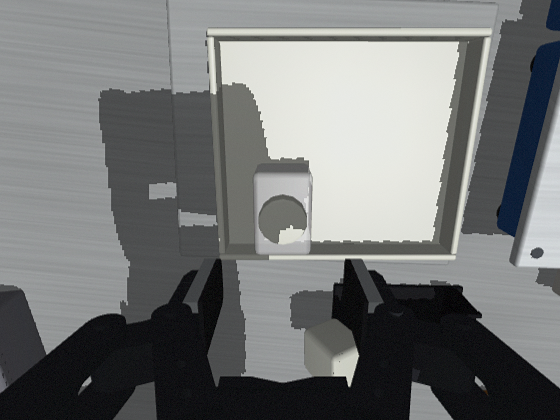

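Bottle 1 stands upright at the near left of the tray (283,210). Next come bottles 2 and 3.

```bash
python3 - <<'E'
from act import *
bottle_to((.395,-.2222),-.036,-.040)
bottle_to((.529,-.3765),.036,0)
im=grab('wrist');save(im,'pics/w5.png');np.savez('w5.npz',**im)
r.move_to((.46,.1,.40),down(0)); im=grab('wrist');save(im,'pics/w6.png');np.savez('w6.npz',**im)
im=grab('side');save(im,'pics/side1.png');im=grab('top');save(im,'pics/top3.png')
E
```

```text
rect [ 0.395  -0.2225] [0.0601 0.04  ] 27.5
gripped opening mm 39.6 t 28.5
pos [0.5798 0.0764 0.107 ] F [ 0.1  0.2 -0.9]
t 34.1
rect [ 0.5293 -0.4155] [0.0404 0.06  ] -3.1
moved?
gripped opening mm 39.2 t 39.1
pos [0.6471 0.1239 0.107 ] F [-0.5  0.1 -0.5]
t 45.4
```

View pics/w5.png

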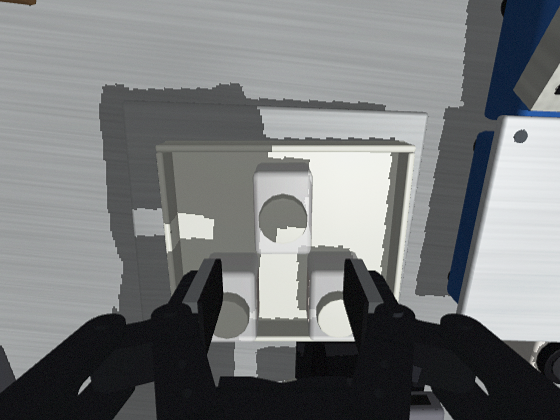

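View pics/w6.png

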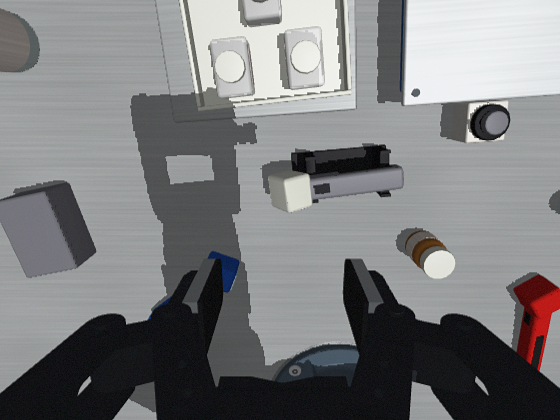

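View pics/side1.png

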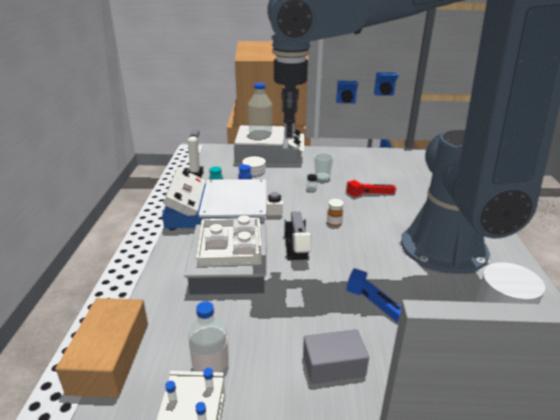

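View pics/top3.png

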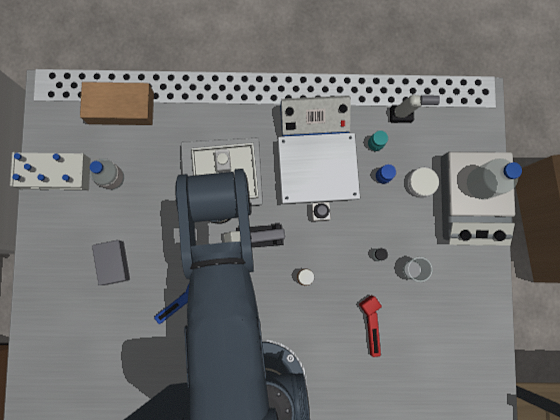

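Bottle 3 had been knocked about 39 mm; the re-measurement caught it. All three now stand upright in the tray: w6 (229,67), (304,57) and (262,10), with caps up in the side view. Before pushing, I check the tray pose, the platform and the open fingertip depth.

```bash
python3 - <<'E'
from act import *
w1=dict(np.load('w1.npz'))
d=w1['depth'];h,w=d.shape;u,v=np.meshgrid(np.arange(w),np.arange(h))
P=np.stack([(u-w1['cx'])/w1['fx']*d,(v-w1['cy'])/w1['fy']*d,d],-1)@w1['mount'][:3,:3].T+w1['mount'][:3,3]
for box in [(100,265,182,330),(384,265,460,330)]:
    x0,y0,x1,y1=box;Q=P[y0:y1,x0:x1].reshape(-1,3);Q=Q[(Q[:,2]<.06)]
    print('finger tool min',Q.min(0).round(4),'max',Q.max(0).round(4))
r.set_gripper(1.0)
r.move_to((.50,-.05,.40),down(0)); im=grab('wrist');save(im,'pics/w7.png');np.savez('w7.npz',**im)
im=grab('top');np.savez('top4.npz',**im)
E
```

```text
finger tool min [-0.0117 -0.0575 -0.1198] max [ 0.0743 -0.0008  0.0104]
finger tool min [-0.0115 -0.0008 -0.1198] max [0.0743 0.0557 0.0103]
```

View pics/w7.png

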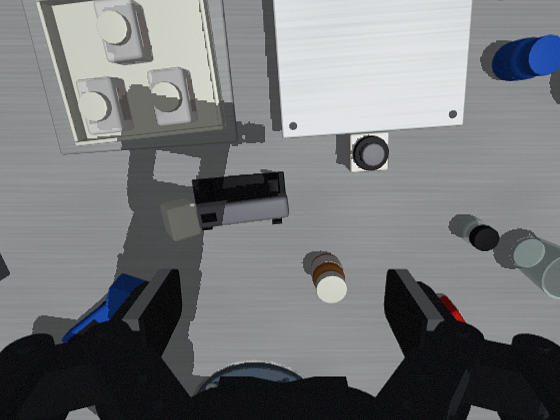

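```bash
python3 - <<'E'
from act import *
for f in ['w7','top4','top0']:
    im=dict(np.load(f+'.npz'));W=cloud(im);X,Y,Z=W[...,0],W[...,1],W[...,2]
    hsv=cv2.cvtColor(im['pixels'],cv2.COLOR_RGB2HSV)
    m=(X>.525)&(abs(Y+.155)<.13)&(Z>.060)&(Z<.0735)&(hsv[...,2]>175)&(X<.75)
    m=cv2.morphologyEx(m.astype(np.uint8),cv2.MORPH_OPEN,np.ones((3,3)))>0
    q=cv2.minAreaRect(W[m][:,:2].astype(np.float32));print(f,'plat',np.round(q[0],4),np.round(q[1],4),round(q[2],2),np.round(cv2.boxPoints(q),4).tolist())
    m=(X>.5)&(X<.72)&(abs(Y-.12)<.13)&(Z>.088)&(Z<.104)
    if f!='w7':
        q=cv2.minAreaRect(W[m][:,:2].astype(np.float32));print('  tray',np.round(q[0],4),np.round(q[1],4),round(q[2],2))
E
```

```text
w7 plat [ 0.6155 -0.1578] [0.1552 0.2282] 3.85 [[0.5303999781608582, -0.04919999837875366], [0.5457000136375427, -0.2768000066280365], [0.7006000280380249, -0.266400009393692], [0.6852999925613403, -0.03869999945163727]]
top4 plat [ 0.6359 -0.1558] [0.1985 0.2264] 4.31 [[0.5284000039100647, -0.05040000006556511], [0.5454000234603882, -0.27619999647140503], [0.743399977684021, -0.2612000107765198], [0.7264000177383423, -0.03550000116229057]]
  tray [0.6121 0.12  ] [0.1624 0.1803] 6.3
top0 plat [ 0.6351 -0.1558] [0.1962 0.2266] 4.4 [[0.5286999940872192, -0.0502999983727932], [0.5460000038146973, -0.27630001306533813], [0.741599977016449, -0.2612000107765198], [0.7243000268936157, -0.03530000150203705]]
  tray [0.6115 0.1198] [0.1622 0.1801] 6.2
```

```bash
cat >> act.py <<'E'
PC=np.array([.6365,-.1555]); PY=np.radians(4.1)
def pf(x,y): return PC+R.from_euler('z',PY).as_matrix()[:2,:2]@np.array([x,y])
E
python3 - <<'E'
from act import *
yaw=PY+np.pi/2
def P(y,z,x=-.006): return np.r_[pf(x,y),z]
r.move_to(P(.405,.22),down(yaw)); print(np.round(r.current_q(),2))
r.move_linear(P(.405,.089),vel=.12)
for y in [.36,.30,.24,.18,.13]:
    r.move_linear(P(y,.089),vel=.05)
    print(y,np.round(r.current_contact_force(),1),np.round(r.current_tool_pos(),3),round(r.current_t(),1))
im=grab('side');save(im,'pics/side2.png');im=grab('top');save(im,'pics/top5.png');np.savez('top5.npz',**im)
im=grab('wrist');save(im,'pics/w8.png')
E
```

```text
[ 0.32  0.56  1.4  -0.    1.17  0.25]
0.36 [0.6 0.3 0.1] [0.605 0.203 0.089] 51.5
0.3 [-1.8 -0.3  0.3] [0.609 0.143 0.089] 52.8
0.24 [0.5 5.4 3.6] [0.614 0.084 0.09 ] 54.2
0.18 [-1.4 -0.4 -0.8] [0.618 0.023 0.089] 55.5
0.13 [ 0.4 -0.  -0.4] [ 0.621 -0.026  0.089] 56.7
```

View pics/side2.png

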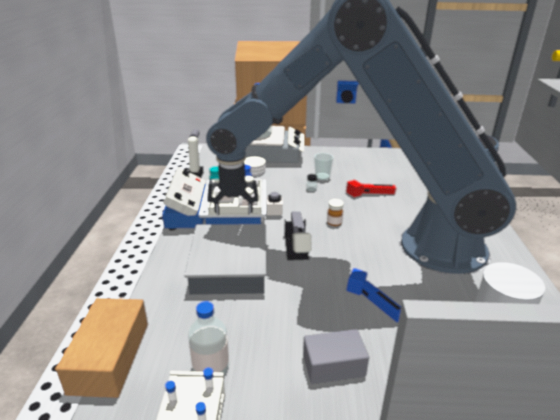

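View pics/top5.png

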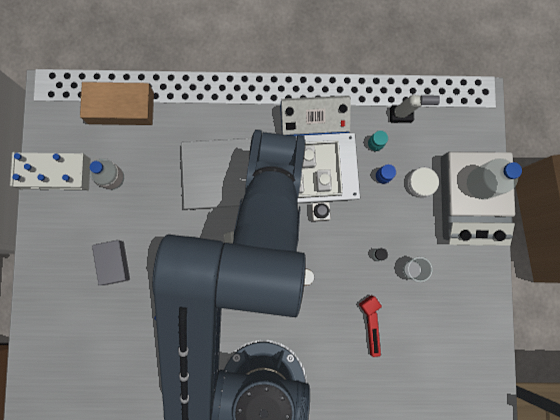

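The tray followed the push flat and square, with its bottles upright (top view, tray right edge x≈343, bottles (310,157) and (324,180)). Now the last 28 mm.

```bash
python3 - <<'E'
from act import *
def P(y,z,x=-.006): return np.r_[pf(x,y),z]
r.move_linear(P(.102,.089),vel=.04); r.sleep(.2); print(np.round(r.current_contact_force(),1))
r.move_linear(P(.135,.089),vel=.06); r.move_linear(P(.135,.30),vel=.2)
r.move_to((.44,.03,.34),down(0))
im=grab('wrist');save(im,'pics/w9.png');np.savez('w9.npz',**im)
im=grab('top');save(im,'pics/top6.png');np.savez('top6.npz',**im)
im=grab('side');save(im,'pics/side3.png',(140,130,420,340),2.8)
W=cloud(dict(np.load('top6.npz')));X,Y,Z=W[...,0],W[...,1],W[...,2]
L=np.stack([W[...,0]-PC[0],W[...,1]-PC[1]],-1)@R.from_euler('z',PY).as_matrix()[:2,:2]
m=(abs(L[...,0])<.098)&(abs(L[...,1])<.125)&(Z>.087)&(Z<.104)
q=cv2.minAreaRect(L[m].astype(np.float32));print('tray in platform',np.round(q[0],4),np.round(q[1],4),round(q[2],2),r.current_t())
E
```

```text
[ 0.1  0.3 -0. ]
tray in platform [-0.0079  0.0023] [0.1619 0.181 ] 0.21 61.4417
```

View pics/w9.png

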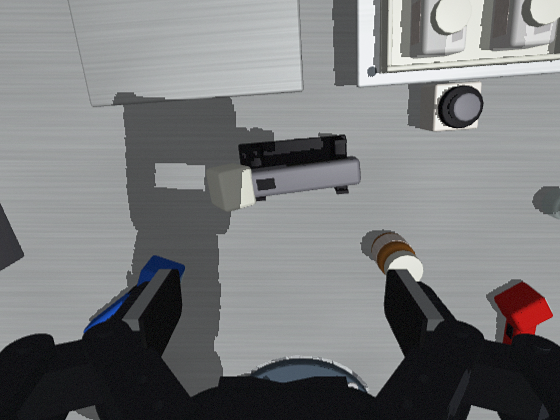

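View pics/top6.png

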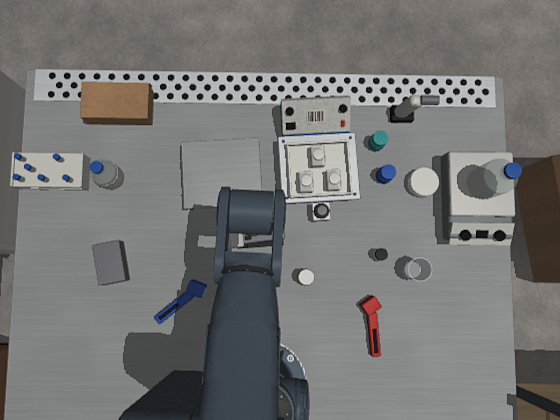

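View pics/side3.png

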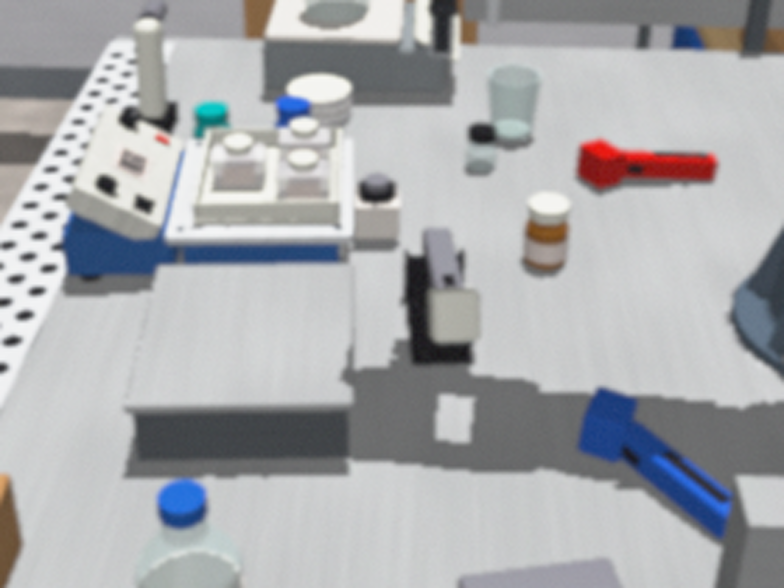

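The tray sits at (−8, +2) mm from the platform centre, square to 0.2°, with three upright bottles (top6 (318,156), (305,181), (333,181)). Next is the grey scanner on its black rest, w9 (300,177).

```bash
python3 - <<'E'
from act import *
im=dict(np.load('w9.npz'));W=cloud(im);X,Y,Z=W[...,0],W[...,1],W[...,2]
save(im,'pics/scanc.png',(190,115,380,225),4)
reg=(abs(X-.43)<.06)&(Y>-.09)&(Y<.13)
def rc(m): 
    q=cv2.minAreaRect(W[m][:,:2].astype(np.float32)); return np.round(q[0],4),np.round(q[1],4),round(q[2],2),np.round(cv2.boxPoints(q),3).tolist()
def big(m):
    n,l,s,c=cv2.connectedComponentsWithStats(m.astype(np.uint8)); return l==1+np.argmax(s[1:,4])
top=big(reg&(Z>.0745)&(Z<.0815)); print('handle top',rc(top),np.median(Z[top]))
hd=big(reg&(Z>.084)&(Z<.11)); print('head',rc(hd),np.median(Z[hd]))
sad=reg&(Z>.045)&(Z<.060); print('saddle',rc(sad))
base=reg&(Z>.004)&(Z<.060); print('rest all',rc(base))
E
```

```text
handle top (array([0.4285, 0.0273]), array([0.0453, 0.1656]), 6.05, [[0.3970000147819519, 0.10700000077486038], [0.41499999165534973, -0.05700000002980232], [0.46000000834465027, -0.05299999937415123], [0.44200000166893005, 0.1120000034570694]]) 0.07696732111898749
head (array([0.4211, 0.088 ]), array([0.0463, 0.0318]), 8.4, [[0.3959999978542328, 0.10000000149011612], [0.4009999930858612, 0.0689999982714653], [0.44600000977516174, 0.07599999755620956], [0.44200000166893005, 0.10700000077486038]]) 0.09018272089261664
saddle (array([0.4347, 0.0336]), array([0.0643, 0.1735]), 4.98, [[0.39500001072883606, 0.11699999868869781], [0.4099999964237213, -0.0560000017285347], [0.4740000069141388, -0.05000000074505806], [0.45899999141693115, 0.12300000339746475]])
rest all (array([0.4347, 0.0336]), array([0.0643, 0.1735]), 5.04, [[0.39500001072883606, 0.11699999868869781], [0.4099999964237213, -0.0560000017285347], [0.4740000069141388, -0.05000000074505806], [0.45899999141693115, 0.12300000339746475]])
```

View pics/scanc.png

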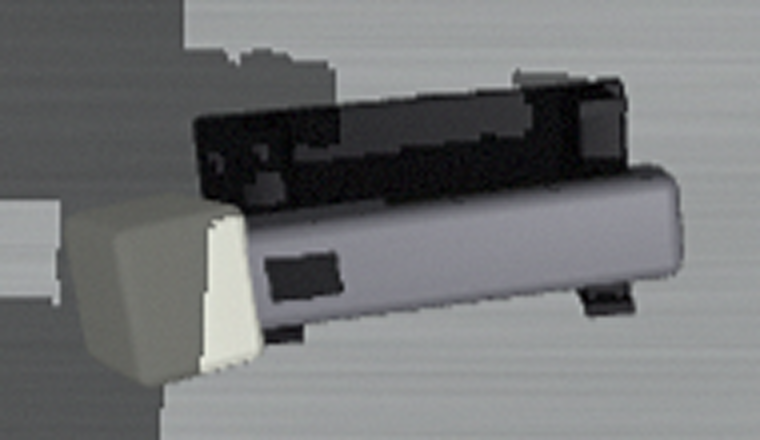

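```bash
python3 - <<'E'
from act import *
im=dict(np.load('w9.npz'));W=cloud(im);X,Y,Z=W[...,0],W[...,1],W[...,2]
m=(abs(X-.43)<.06)&(Y>-.09)&(Z>.072)&(Z<.0815)
c=[]
for y in np.arange(-.05,.056,.01):
    s=m&(abs(Y-y)<.004); x=X[s]; c.append((y,(x.min()+x.max())/2)); print(round(y,3),x.min().round(4),x.max().round(4))
c=np.array(c); k=np.polyfit(c[:,0],c[:,1],1); print('slope deg',np.degrees(np.arctan(k[0])),'x at y=.01',np.polyval(k,.01))
print('tail y', Y[m].min())
E
```

```text
-0.05 0.4247 0.4543
-0.04 0.4234 0.4536
-0.03 0.4223 0.4523
-0.02 0.4212 0.4511
-0.01 0.4198 0.4497
0.0 0.419 0.4477
0.01 0.4164 0.4466
0.02 0.415 0.4455
0.03 0.4139 0.4442
0.04 0.4127 0.443
0.05 0.4116 0.4417
slope deg -7.5898955793278065 x at y=.01 0.43183708248569996
tail y -0.056775535105041505
```

```bash
python3 - <<'E'
from act import *
for f in ['top0','top4']:
    im=dict(np.load(f+'.npz'));W=cloud(im);X,Y,Z=W[...,0],W[...,1],W[...,2]
    Rm=R.from_euler('z',PY).as_matrix()[:2,:2]
    L=np.stack([X-PC[0],Y-PC[1]],-1)@Rm
    m=(L[...,0]>.11)&(L[...,0]<.18)&(abs(L[...,1])<.085)&(Z>.07)
    A=np.c_[L[m],np.ones(m.sum())];b=Z[m]
    k=np.linalg.lstsq(A,b,rcond=None)[0];res=b-A@k;g=abs(res)<.003;k=np.linalg.lstsq(A[g],b[g],rcond=None)[0]
    print(f,'plane',k.round(4),'slope deg',np.degrees(np.arctan(k[0])).round(1),np.degrees(np.arctan(k[1])).round(1),(b-A@k)[g].std().round(4))
    # barcode dark bars centre
    hsv=cv2.cvtColor(im['pixels'],cv2.COLOR_RGB2HSV);v=hsv[...,2]
    mm=(L[...,0]>.11)&(L[...,0]<.18)&(abs(L[...,1])<.045)&(v<120)
    ys,xs=np.nonzero(mm);print('bars px',xs.min(),xs.max(),ys.min(),ys.max(),xs.mean(),ys.mean())
    u,vv=(xs.min()+xs.max())/2,(ys.min()+ys.max())/2
    # intersect ray with plane in platform frame
    o=im['wfc'][:3,3];d=im['wfc'][:3,:3]@np.array([(u-im['cx'])/im['fx'],(vv-im['cy'])/im['fy'],1.])
    ol=np.r_[(o[:2]-PC)@Rm,o[2]];dl=np.r_[d[:2]@Rm,d[2]]
    t=(k[0]*ol[0]+k[1]*ol[1]+k[2]-ol[2])/(dl[2]-k[0]*dl[0]-k[1]*dl[1]);print('label local',(ol+t*dl).round(4))
E
```

```text
top0 plane [ 0.5899 -0.0038  0.0115] slope deg 30.5 -0.2 0.0016
bars px 308 322 111 121 314.68674698795184 116.0
label local [0.1457 0.0034 0.0974]
top4 plane [0.5879 0.0014 0.0116] slope deg 30.5 0.1 0.0017
bars px 308 322 111 121 314.8125 115.9375
label local [0.1457 0.0034 0.0973]
```

Label is at platform-frame (0.1455, 0.00, 0.097) and the panel slope is 30.5°, which matches the description. The crop shows the grey scanner with its white head at +y. Gripping it.

```bash
python3 - <<'E'
from act import *
import json
g=np.array([.4316,.0116,.067]); yaw=np.radians(97.6)
r.set_gripper(1.0)
r.move_to(g+[0,0,.15],down(yaw)); print(np.round(r.current_q(),2)); r.move_linear(g,vel=.1)
r.set_gripper(0.0,60); print('open mm',r.current_opening()*85, np.round(r.current_tool_pos(),4),np.round(r.current_contact_force(),1))
r.move_linear(g+[0,0,.19],vel=.12)
p=pf(.011,.001)
r.move_to((*p,.257),down(PY)); print(np.round(r.current_q(),2),r.current_t())
im=grab('wrist');save(im,'pics/w10.png');im=grab('side');save(im,'pics/side4.png',(140,100,420,310),2.8)
E
```

```text
[-0.08  0.18  1.98  0.    0.98 -0.21]
open mm 29.16519434488341 [0.4317 0.0116 0.0672] [-0.9  1.1  5.6]
[-0.3   0.56  1.32  0.    1.26  1.19] 68.4083
```

View pics/w10.png

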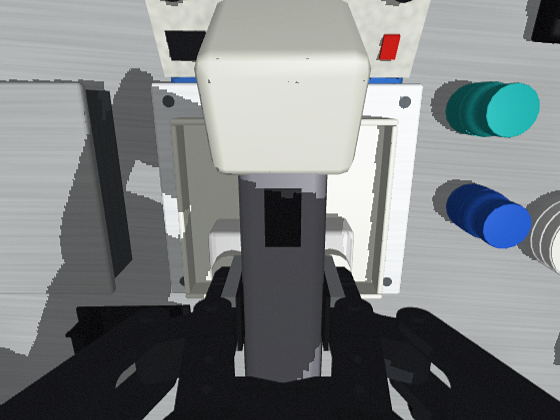

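View pics/side4.png

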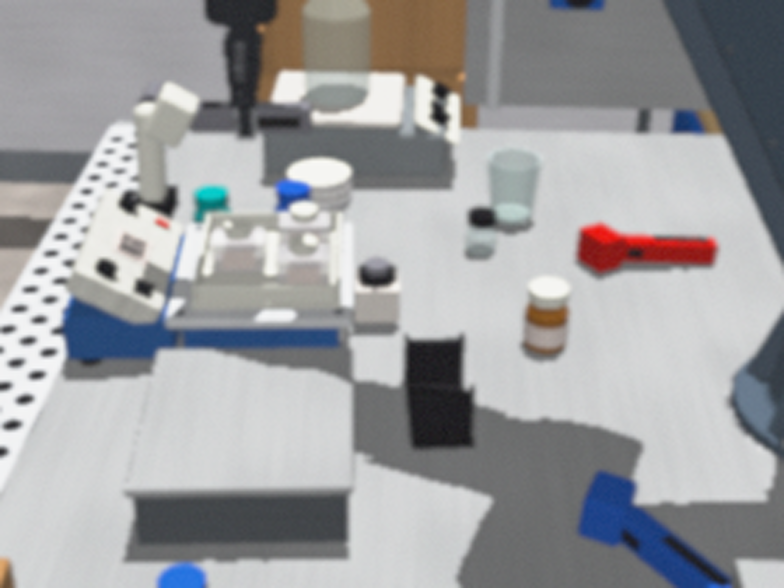

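The scanner is gripped straight (w10 handle centre x≈283) and its head points at the console. Now lower to the scan pose and hold.

```bash
python3 - <<'E'
from act import *
p=pf(.011,.001)
r.move_linear((*p,.1894),vel=.06); r.sleep(.3)
im=grab('wrist');save(im,'pics/w11.png');W=cloud(im)
L=np.stack([W[...,0]-PC[0],W[...,1]-PC[1]],-1)@R.from_euler('z',PY).as_matrix()[:2,:2]
for v in [195,220,245,270,300,330,350]:
    print(v,np.r_[L[v,283],W[v,283,2]].round(4))
im=grab('side');save(im,'pics/side5.png',(140,130,380,310),3.3)
r.sleep(2.2)
print(r.current_t(),np.round(r.current_tool_pos(),4),np.abs(r.current_qvel()).max())
E
```

```text
195 [0.0568 0.0017 0.2014]
220 [0.0482 0.0017 0.2012]
245 [0.0394 0.0017 0.2012]
270 [0.0291 0.0017 0.1993]
300 [0.0167 0.0017 0.1984]
330 [0.0044 0.0017 0.199 ]
350 [-0.0044  0.0017  0.199 ]
72.3833 [ 0.6474 -0.1538  0.1894] 0.001605584120936899
```

View pics/side5.png

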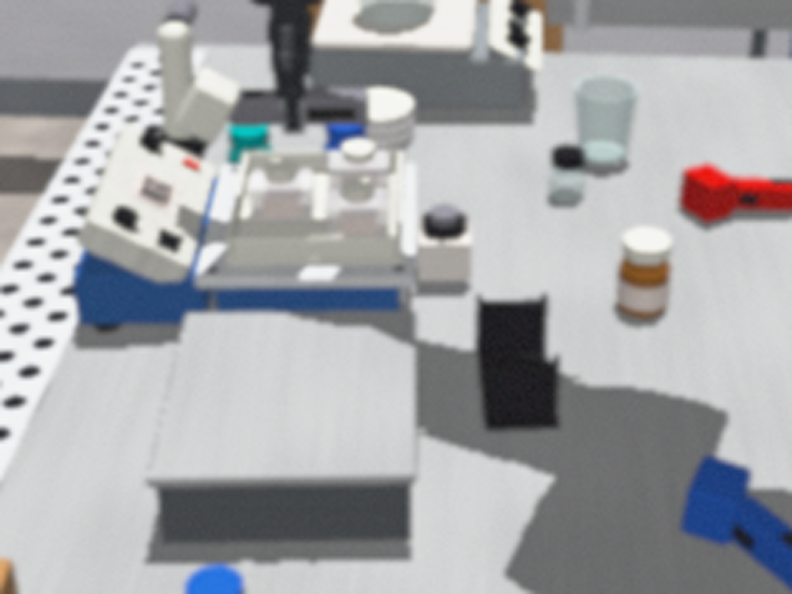

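View pics/w11.png

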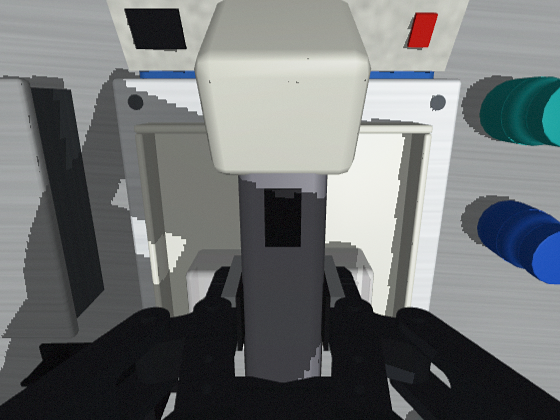

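Handle level (z 0.199–0.201) along the platform's x axis and facing the card; held 2.6 s. Now lay it back at the same pose.

```bash
python3 - <<'E'
from act import *
p=pf(.011,.001); g=np.array([.4316,.0116,.067]); yaw=np.radians(97.6)
r.move_linear((*p,.257),vel=.12)
r.move_to(g+[0,0,.19],down(yaw)); r.move_linear(g+[0,0,.02],vel=.12); r.move_linear(g+[0,0,.0007],vel=.04)
print(np.round(r.current_contact_force(),1),np.round(r.current_tool_pos(),4))
r.set_gripper(1.0); r.sleep(.2); r.move_linear(g+[0,0,.19],vel=.15)
r.move_to((.44,.03,.34),down(0))
im=grab('wrist');save(im,'pics/w12.png');np.savez('w12.npz',**im);im=grab('top');np.savez('top7.npz',**im);save(im,'pics/top7.png')
W=cloud(dict(np.load('w12.npz')));X,Y,Z=W[...,0],W[...,1],W[...,2]
m=(abs(X-.43)<.06)&(Y>-.09)&(Z>.072)&(Z<.0815);c=[]
for y in np.arange(-.05,.056,.01):
    s=m&(abs(Y-y)<.004); x=X[s]; c.append((y,(x.min()+x.max())/2))
c=np.array(c); k=np.polyfit(c[:,0],c[:,1],1); print('slope deg',np.degrees(np.arctan(k[0])),'x at y=.01',np.polyval(k,.01),'tail',Y[m].min(),r.current_t())
E
```

```text
[-0.5  0.  -1.7] [0.4315 0.0116 0.0674]
slope deg -7.376172142708603 x at y=.01 0.4324450213308167 tail -0.05653822884812253 80.4167
```

View pics/w12.png

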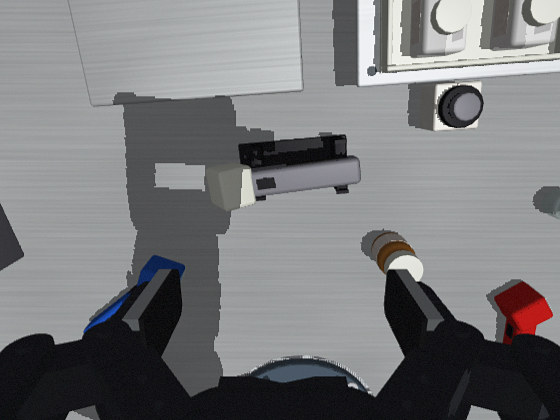

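Scanner is back within 1 mm and 0.2° of where it lay (w12 (300,177)). Now the start button at w12 (461,105).

```bash
python3 - <<'E'
from act import *
W=cloud(dict(np.load('w12.npz')));Z=W[...,2]
m=(abs(W[...,0]-.507)<.025)&(abs(W[...,1]+.16)<.025)&(Z>.071)&(Z<.079)
P=W[m];(u,v),rad=cv2.minEnclosingCircle(P[:,:2].astype(np.float32));print('btn',u,v,rad)
r.set_gripper(0.0); 
p=np.array([.5093,-.1645])
r.move_to((*p,.20),down(PY)); r.move_linear((*p,.104),vel=.12)
f0=r.current_contact_force()[2]
for z in np.arange(.101,.0885,-.001):
    r.move_linear((*p,z),vel=.03); f=r.current_contact_force()[2]-f0
    print(round(z,4),round(r.current_tool_pos()[2],4),round(f,1))
    if f>9: break
r.sleep(.3); print(r.current_contact_force()[2]-f0)
E
```

```text
btn 0.509089469909668 -0.16432854533195496 0.014819695614278316
0.101 0.1012 0.4
0.1 0.1 -0.2
0.099 0.0989 0.3
0.098 0.0979 0.9
0.097 0.0971 0.8
0.096 0.096 1.5
0.095 0.0951 2.0
0.094 0.094 3.8
0.093 0.093 2.7
0.092 0.092 3.1
0.091 0.0911 4.6
0.09 0.0908 15.1
15.37971673926344
```

Force rose to about 4.6 N over 6 mm, then jumped to 15 N at the end stop, so the button is fully in. Release, retreat and check.

```bash
python3 - <<'E'
from act import *
p=np.array([.5093,-.1645])
r.move_linear((*p,.11),vel=.05); r.move_linear((*p,.30),vel=.2)
r.move_to((.50,-.03,.44),down(0))
im=grab('wrist');save(im,'pics/w13.png');W=cloud(im)
m=(abs(W[...,0]-.509)<.008)&(abs(W[...,1]+.164)<.008);print('btn z',np.nanmedian(W[m][:,2]))
r.move_to((.12,-.536,.30),down(0.2))
im=grab('side');save(im,'pics/side6.png',(140,130,420,340),2.8)
im=grab('top');save(im,'pics/top8.png');W=cloud(im);Z=W[...,2]
L=np.stack([W[...,0]-PC[0],W[...,1]-PC[1]],-1)@R.from_euler('z',PY).as_matrix()[:2,:2]
m=(abs(L[...,0])<.098)&(abs(L[...,1])<.125)&(Z>.087)&(Z<.104)
q=cv2.minAreaRect(L[m].astype(np.float32));print('tray',np.round(q[0],4),np.round(q[1],4),round(q[2],2),r.current_t())
E
```

```text
btn z 0.07403488264890218
tray [-0.0078  0.002 ] [0.1811 0.1627] 89.93 91.325
```

View pics/side6.png

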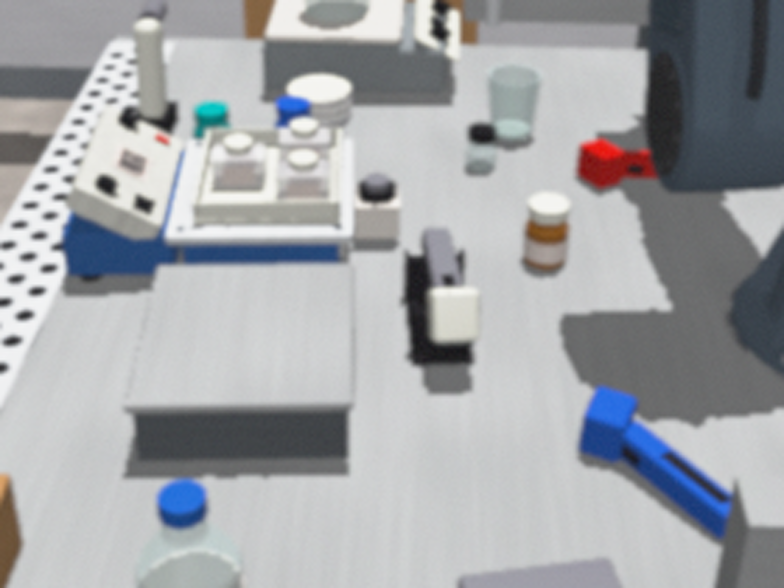

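View pics/top8.png

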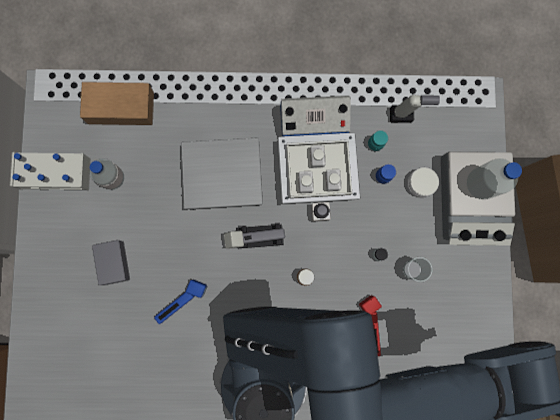

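The final views show the tray at (318,168) centred on the platform with three upright bottles, the scanner on its rest (255,237), the jar upright (306,277), the button out and the bystanders in place. The arm is clear.

```bash
python3 -c "
from cell import r
r.hand_in(); print(r.current_t())"
```

```text
the job is handed in; nothing more can be done
the job is handed in; nothing more can be done
```

The whole task is done and handed in at about 91 s of the 210 s allowed. No verdict is reported, and none of my last checks failed or disagreed.

- **Jar:** it stands upright on the bench, clear of the work, at about (0.315, −0.12).
- **Bottles:** only three were present. Bottle 3 had been knocked about 39 mm before I reached it, so I re-measured it before gripping. All three stand upright in the tray.
- **Tray:** I pushed it across the gap with the open fingers. It sits 8 mm (x) and 2 mm (y) from the platform centre and is square to about 0.2°. It looked level in the side view.
- **Scanner:** I held it level facing the card for about 2.6 s, placed for 80 mm from my measured card position. I did not measure the actual window-to-card distance. It lies back on its rest within about 1 mm and 0.2° of where it was.
- **Button:** I pressed it to its stop, where the force jumped from about 4.6 N to 15 N after 6 mm of travel. It is back out, at its starting height of 74 mm.
- **Bystanders:** none looks disturbed in the last top and side views.

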